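# Unlock the sample lock box by feel and slide it open

### The job

Open the blue sample lock box: move the orange-capped specimen cup out of the lid's way and leave it standing upright on the bench. Take the red-handled key from its grey stand, set it in the keyhole, turn it gently back and forth until it drops home, then turn it clockwise (seen from above) as far as it goes. Leave the key in the lock, slide the lid fully open (push its black lip) without it touching the cup, and do not disturb anything else on the bench.

Things in the scene. Friction and masses are not known exactly. Their poses are not given: they have to be found in the camera images.
- lockbox: Blue lock box, fixed, 130 mm (x) by 266 mm (y). Origin: centre of underside, z up. Its +y end (y 41 to 133 mm) is the lock block, steel top plate at z = 70 mm; the rest is a compartment under an aluminium lid (top z = 59 mm) between two rails (top z = 62 mm). The lid slides toward -y; its -y edge goes from y = -129 to -229 mm at z = 52 to 59 mm.
- keyhole (a point): Centre of the round keyhole, 32 mm wide, in the lock block's top: box (0, 85, 70) mm, axes as the box's. 22 mm down is the lock drum's flat face with one slot 32 x 15.5 mm, 14 mm deep, for the blade; while locked its long side lies at a hidden angle within 0.45 rad either way of box x. The key's underside is at box z = 48 mm on the face, 34 mm when home; it drops within about 0.17 rad of the slot.
- press (a joint): How far the spring-backed lock drum is pressed down, m: 0 at rest, stop at 0.010. It begins to yield at 4 N and takes 2 N more per mm; pressing it beyond 0.007 m (18 N) is forcing the lock and is a failure.
- drum (a joint): Turn of the lock drum, rad, clockwise seen from above: 0 locked, stop at 0.9 = unlocked. Stiff (0.3 N m), stays where it is left; it draws a hidden bolt, 19 mm at the stop, whose brass end comes out of the lock block's front face. The lid cannot move until the drum is past about 0.75.
- lid (a joint): Slide of the lid, m: 0 shut, 0.100 fully open (toward the box's -y). About 2.5 N of friction; stays where it is left.
- lip (a point): Middle of the top edge of the lid's black upright lip, which moves with the lid: 70 mm along the box's x, 8 mm thick along y, 32 mm high above the lid; box coordinates (0, -20, 91.5) mm when shut. Push its +y face toward -y.
- key: Loose steel key with red T handle, 84 mm high, about 0.15 kg. Origin: centre of underside, z up the shaft. Blade 26 (x) by 10 (y) by 16 mm high at the bottom, shaft 10 mm thick, handle bar 80 mm along x, 12 mm thick in y, from z = 60 to 84 mm. It stands upright in its stand, underside 10 mm above the bench.
- key_stand: Grey key stand fixed to the bench, 64 (x) by 50 (y) by 40 mm high, origin at the centre of the underside; slot 30 by 12 mm, 30 mm deep, in which the key's blade stands; key and stand have about the same yaw.
- cup: Specimen cup with an orange cap, 62 mm across, 71 mm high, 0.12 kg, origin at the centre of the underside, z up. It stands in the way of the lid, just past the box's -y end.
- slide_box: Dark green slide box, 90 by 105 by 35 mm, a bystander; origin at the centre of the underside.
- jar: White reagent jar, 47 mm across, 93 mm high, a bystander; origin at the centre of the underside.
- vial: White vial, 33 mm across, 130 mm high, a bystander; origin at the centre of the underside.
- petri: Petri dish, 61 mm across, 15 mm high, a bystander; origin at the centre of the underside.
- blue_cup: Specimen cup with a blue cap, 62 mm across, 71 mm high, a bystander; origin at the centre of the underside.

How it is judged (in metres and radians):
On the way, in this order (a step that is already met when the one before it is completed fails the run):
1. the key has dropped home in the lock (underside below 37.5 mm in the box) while the drum is still locked (under 0.2 rad) (z of key in the frame of lockbox below 0.0375 m and horizontal distance between key and keyhole below 0.006 m and value of joint drum below 0.2 rad), for 0.2 s.
2. the drum is turned clockwise to the unlocked stop (over 0.8 rad) with the key in it (value of joint drum above 0.8 rad and z of key in the frame of lockbox below 0.0375 m and horizontal distance between key and keyhole below 0.006 m), for 0.2 s.
3. the lid is slid fully open (over 90 mm) (value of joint lid above 0.09 m), for 0.2 s.
At the end, for the whole second after the job is handed in: The lid is open at least 90 of its 100 mm, the drum is turned past 0.75 rad, the key is left home in the lock (underside below 40 mm in the box, within 8 mm of the keyhole's axis), and the orange-capped cup stands upright (within 0.1 rad) and still on the bench (value of joint lid above 0.09 m and value of joint drum above 0.75 rad and z of key in the frame of lockbox below 0.04 m and horizontal distance between key and keyhole below 0.008 m and angle between cup's own z axis and vertical below 0.1 rad and height (world z) of cup between -0.01 and 0.006 m and linear speed of each of cup, key below 0.02 m/s); the robot touches nothing.
It fails at once if the lock is forced: the drum pressed down more than 7 mm (18 N) (value of joint press above 0.007 m).
It fails at once if the box or its lid knocks against the cup (over 1 N) (contact force between cup and lockbox above 1 N).
It fails at once if the orange-capped cup is tipped over (angle between cup's own z axis and vertical above 0.7 rad).
It fails at once if a bystander (slide box, jar, vial, petri dish, blue-capped cup) is moved more than 20 mm (distance of any of slide_box, jar, vial, petri, blue_cup from where it was at the start of the episode above 0.02 m).
It also fails if it takes over 72 s, if anything falls off the work surface, if the arm or the gripper's body presses on something with over 40 N, if the wrist force passes 120 N, or if a joint passes its speed limit or range.

### The arm

A 6-joint arm with a two-finger parallel gripper is mounted at the origin on a cart in front of the work surface, level with it; the furniture and walls round the work are solid. World frame = base frame: x ahead of the robot, y to its left, z up, the work surface at z = 0. Lengths are in mm, angles in degrees, forces in N, time in s.
With the tool pointing down it reaches from about 300 to 850 mm from the base axis. Payload 4.2 kg.
Tool frame: the origin (TCP) lies midway between the tips of the shut fingers; the grasp point (between the pads) lies 19 mm behind it; z points along the fingers, y is the line along which they close (so a half turn about z gives the same grasp; the last joint's range is limited). The gripper opens to 91 mm and grips with 3 to 60 N. Pads are 32 mm wide; open, the fingers measure 118 mm over their backs; the gripper's body (76 mm by 178 mm) begins 60 mm behind the grasp point.
Start: joints at [68.698, 18.312, 89.639, -0, 72.044, -1.146], TCP at [198.141, 539.799, 213.976] pointing down, gripper open.
Joint ranges: [-177.97, 177.97], [-48.28, 115.42], [12.27, 149.76], [-77.06, 257.06], [2.81, 150.46], [-146.56, 146.56]. Speed limits (degrees/s): [147.25, 147.25, 180, 180, 180, 180].

### API

Orientations are given as [roll, pitch, yaw] about the fixed x, y, z axes, in that order (R = Rz(yaw) Ry(pitch) Rx(roll)).
In Python, from workcell import env gives the robot as it stands.
- The arm moves only by the shell command python3 drive.py 'ROWS' [OPENING] [FORCE]. ROWS is a JSON list that holds a single list of rows (three levels of brackets), with 1 to 8 rows, each of 6 numbers: dx, dy, dz in shares of the most that a row can go, 1 being 50 mm, then a rotation vector rx, ry, rz in units of 10 degrees; each row shifts and turns the commanded pose from where the row before left it, along the tool's axes as they then stand; what a row does not reach is not made up. A row lasts 1/10 s, in which the tool goes at most 50 mm and 8.59 degrees, less where a joint would pass 70% of its speed; a pose out of reach is approached as far as the arm can. OPENING is the finger opening in mm, set as the command begins (- or left out keeps the last). The fingers move at their own pace and stop on an object; FORCE is the grip in N (left out, the last holds). Time passes only in rows, so rows that do not move let the fingers close. It prints the time, the measured TCP pose, the force, the opening and the grip force at its end. Input that does not fit is refused with a message, and nothing moves.
- env.state(): the state, without advancing time (a new reading comes with each control period).
- env.grab_frame(name): name is "side" or "top" or "wrist"; returns the picture (480x640x3 uint8, blue, green, red); there is no depth.
- env.camera_model(name): a dict with "fx", "fy", "cx", "cy" (pixels), "T" (4x4, takes a point from camera to world coordinates). Camera axes: x right, y up, looking along -z (the intrinsics and any distortion apply to the point x, -y, -z); pixel columns grow to the right and rows downward; lengths in mm; the calibration is good to about 2 mm. The wrist camera is an equidistant fisheye: a pixel r from the principal point sees the ray r / f radians off the axis. A picture is of the moment at which its call begins: read the wrist's pose just before it. camera_model takes no time and is no camera call; for the wrist camera it gives the pose at the moment of the call.
- env.job_done(): hands the job in; it is judged then, once.
The state is a dict: "time_s": time; "qpos": joint angles; "qvel": joint speeds; "effort": joint torques, N m; "ee_pos": TCP position; "ee_rot": TCP orientation; "force": force on the tool from outside, world axes, zero at the start; "torque": the same for the moment, N m; "gripper_width": finger opening in mm; "gripper_force": force on a finger pad.
Only numpy, scipy, OpenCV 4.12 (cv2) and the standard library are available. Lean on these libraries where they do the work, as an engineer would, in place of code of your own. Each camera call takes 0.05 s, during which the arm holds its last target. There are 200 camera calls.

## Working session

There is one attempt and no reset: what is moved stays moved. The work goes in short steps, Python scripts to look and compute and a shell command to move; the robot and the scene stay as the last step left them, time stands still between calls to the robot, and variables do not carry over. Pictures are saved under pics/ and viewed, at most 10 in all, crops included, and the job is handed in when it is done.

```bash
ls; mkdir -p pics
python3 - <<'E'
from workcell import env
import cv2
for n in("top","side","wrist"):
    m=env.camera_model(n);print(n,{k:(v if k!='T' else [[round(float(a),4) for a in r] for r in v]) for k,v in m.items()})
    cv2.imwrite(f"pics/{n}0.png",env.grab_frame(n))
print(env.state())
E
```

```text
drive.py
pics
workcell.py
top {'fx': 493.56905514368304, 'fy': 493.56905514368304, 'cx': 323.36973741118163, 'cy': 232.8388184798219, 'T': [[-0.0026, 0.9975, -0.071, 529.8416], [-0.9999, -0.0038, -0.0159, -8.5664], [-0.0161, 0.0709, 0.9974, 1283.0296], [0.0, 0.0, 0.0, 1.0]]}
side {'fx': 504.3998179863415, 'fy': 504.3998179863415, 'cx': 319.60775468065265, 'cy': 247.6824051113408, 'T': [[0.987, 0.0578, -0.1501, 433.6736], [-0.1591, 0.4892, -0.8576, -1061.4856], [0.0239, 0.8703, 0.492, 692.8767], [0.0, 0.0, 0.0, 1.0]]}
wrist {'fx': 371.64829954431775, 'fy': 371.64829954431775, 'cx': 321.60193269914333, 'cy': 242.5134785494742, 'T': [[0.3446, -0.9049, -0.2496, 126.4678], [0.9387, 0.3318, 0.0931, 565.2193], [-0.0014, -0.2664, 0.9639, 384.2776], [0.0, 0.0, 0.0, 1.0]]}
{'time_s': 0.15, 'qpos': array([ 6.87007223e+01,  1.83435938e+01,  8.96898212e+01, -2.35610259e-04,
        7.20431851e+01, -1.14729033e+00]), 'qvel': array([-0.00495066, -0.13130105, -0.21294866,  0.01119853, -0.03851604,
       -0.04606576]), 'effort': array([ 9.49596288e-04, -4.12773693e+01, -2.32155436e+01,  7.27138761e-02,
        4.34577512e-02, -9.91597085e-05]), 'ee_pos': array([197.97273621, 539.44866425, 213.31331609]), 'ee_rot': array([-1.79923411e+02, -1.30974611e-03,  1.59848085e+02]), 'force': array([ 0.24656307, -0.0333737 ,  0.54207246]), 'torque': array([0.02931057, 0.04072481, 0.03783991]), 'gripper_force': 0.0, 'gripper_width': 90.94645236471185}
```
View pics/top0.png

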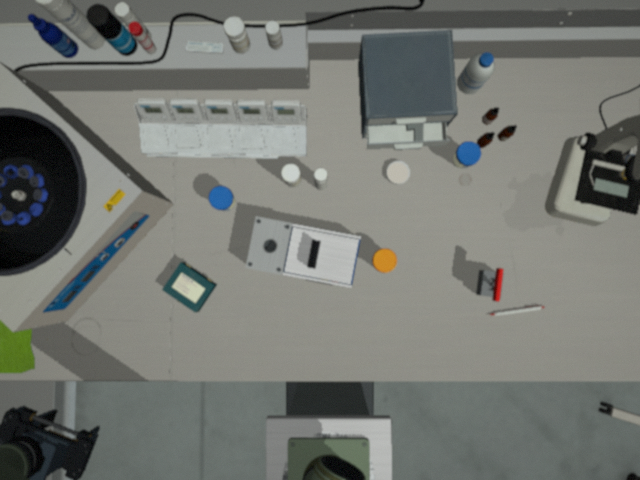

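View pics/side0.png

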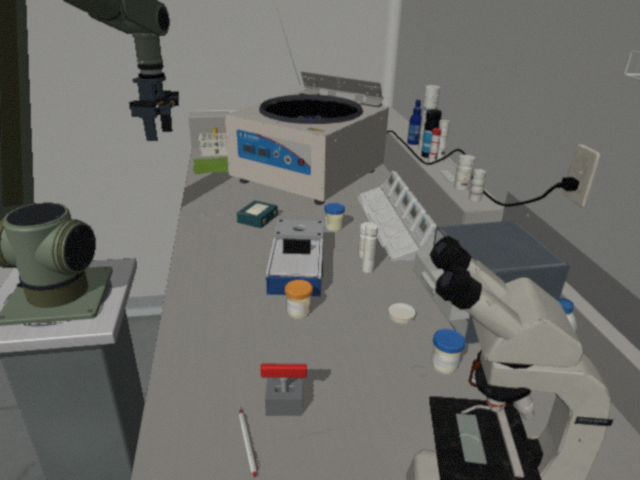

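Top: keyhole about (270,246), lip (314,253), orange cup (385,260), key handle (498,284) running vertically in the picture. The side view agrees. Next, enlarged crops.

Create h.py:
```python
import numpy as np,cv2
from workcell import env
from scipy.spatial.transform import Rotation as R
def ray(n,u,v,m=None):
    m=m or env.camera_model(n);T=np.array(m["T"])
    a=(u-m["cx"])/m["fx"];b=(v-m["cy"])/m["fy"]
    if n=="wrist":
        r=np.hypot(a,b);s=np.sin(r)/r if r>0 else 1;d=np.array([a*s,-b*s,-np.cos(r)])
    else:d=np.array([a,-b,-1])
    return T[:3,3],T[:3,:3]@d
def at(n,u,v,z,m=None):
    o,d=ray(n,u,v,m);return o+d*(z-o[2])/d[2]
def rel(p,yaw=None):
    "displacement to world TCP p, in tool axes, and the yaw turn (about tool z) for tool yaw"
    s=env.state();M=R.from_euler('xyz',s["ee_rot"],degrees=True)
    d=M.inv().apply(np.array(p)-s["ee_pos"])
    rv=None
    if yaw is not None: rv=(M.inv()*R.from_euler('xyz',[180,0,yaw],degrees=True)).as_rotvec(degrees=True)
    return d.round(1),rv
```

Run:
```python
import cv2,numpy as np
im=cv2.imread("pics/top0.png")
a=cv2.resize(im[205:297,235:395],None,fx=5,fy=5,interpolation=cv2.INTER_CUBIC)
cv2.imwrite("pics/cropA.png",a)
b=cv2.resize(im[240:315,440:540],None,fx=8,fy=8,interpolation=cv2.INTER_CUBIC)
cv2.imwrite("pics/cropB.png",b)
```

```text
(no output)
```

View pics/cropA.png

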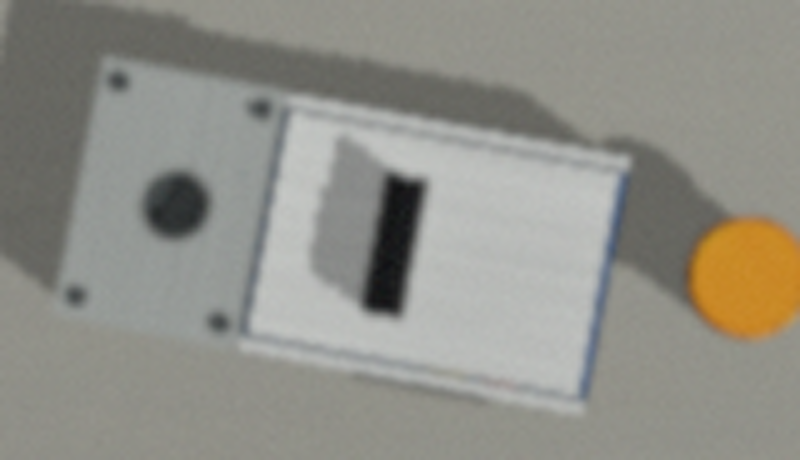

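View pics/cropB.png

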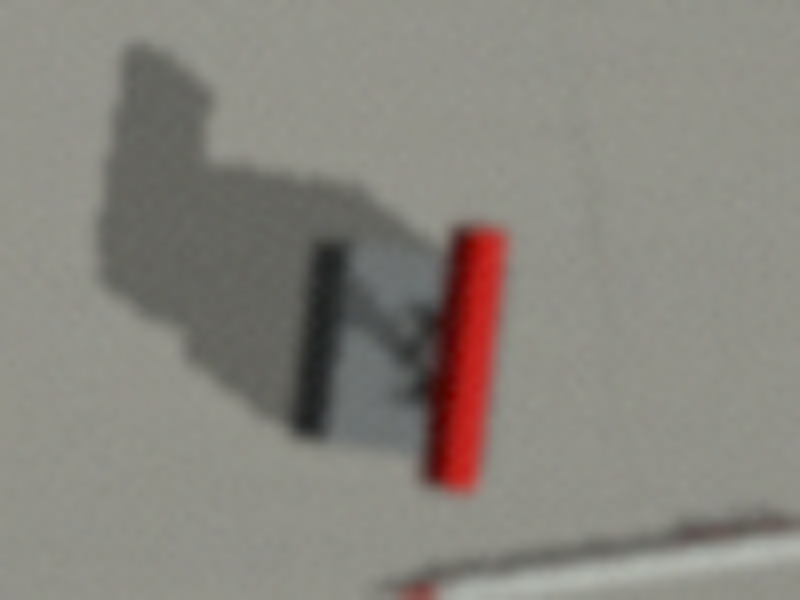

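Crops: keyhole (270,246), lip top bar from (315,240) to (311,268), cup cap centre (384.6,260), key handle top centre ≈(499,285), with its right edge running from (503.5,269) to (499.6,301.5).

Run:
```python
from h import *
A=lambda U,V:((U+.5)/5-.5+235,(V+.5)/5-.5+205)
B=lambda U,V:((U+.5)/8-.5+440,(V+.5)/8-.5+240)
P=lambda p,z:at("top",*p,z)
np.set_printoptions(precision=1,suppress=True)
k=P(A(176,205),70);print("keyhole",k)
c=[P(A(*q),70) for q in((103,58),(57,315),(118,81),(75,295),(260,107),(218,322))]
for i in(0,2,4): d=c[i]-c[i+1];print("plate x",np.linalg.norm(d),np.degrees(np.arctan2(d[1],d[0])))
for i,j in((2,4),(3,5)):
  d=c[i]-c[j];print("plate y",np.linalg.norm(d),np.degrees(np.arctan2(d[1],d[0]))-90)
print("screw mean",np.mean(c[2:],0))
l=[P(A(*q),91.5) for q in((387,175),(427,180),(402,317),(362,312))];print("lip",np.mean(l,0));d=l[1]-l[2];print(np.degrees(np.arctan2(d[1],d[0])))
far=[P(A(*q),62) for q in((630,160),(583,410))];print("far end",np.mean(far,0),np.linalg.norm(far[0]-far[1]))
print("cup",P(A(750,278),71))
r=[P(B(*q),94) for q in((508,232),(478,490))];d=r[0]-r[1];print("key",P(B(472,361),94),"red right edge mid",np.mean(r,0),np.linalg.norm(d),np.degrees(np.arctan2(d[1],d[0])))
st=[P(B(*q),40) for q in((345,243),(328,437))];d=st[0]-st[1];print("stand left top edge",np.mean(st,0),np.linalg.norm(d),np.degrees(np.arctan2(d[1],d[0])))
# other camera
print("side key L/R top",)
for u,v in((261.5,366),(306,366)):print(at("side",u,v,94))
print("cup side",at("side",299,287,71))
T=np.array(env.camera_model("wrist")["T"]);s=env.state();M=R.from_euler('xyz',s["ee_rot"],degrees=True)
print("cam in tool",M.inv().apply(T[:3,3]-s["ee_pos"]),M.inv().as_matrix()@T[:3,:3])
```

```text
keyhole [585.1 142.8  70. ]
plate x 128.72881947621988 -9.730283559058343
plate x 107.58752326600909 -10.97586887167404
plate x 107.79835935687778 -10.891719566662124
plate y 71.60791450630616 -10.61527215231169
plate y 71.76521897616247 -10.784298671682592
screw mean [587.2 146.9  70. ]
lip [564.1  34.4  91.5]
-10.455921152497117
far end [545.5 -69.3  62. ] 125.44603568366787
cup [ 548.4 -139.    71. ]
key [ 489. -407.   94.] red right edge mid [ 489.  -413.2   94. ] 77.26835516866299 -8.21054799826968
stand left top edge [ 493.8 -383.3   40. ] 60.58582857935296 -6.440600931162634
side key L/R top
[ 453.3 -409.3   94. ]
[ 528.2 -419.4   94. ]
cup side [ 550.4 -145.6   71. ]
cam in tool [  76.    -0.6 -171.1] [[-0.   1.   0.3]
 [ 1.   0.  -0. ]
 [-0.   0.3 -1. ]]
```

The rows are not in the units I measure in: shifts go in shares of 50 mm and turns go in units of 10 degrees. I convert before sending: 8 degrees is 0.8.

```bash
python3 drive.py '[[[0,0,0,0,0,0.8],[0,0,0,0,0,0.8],[0,0,0,0,0,0.8],[0,0,0,0,0,0.8],[0,0,0,0,0,0.8],[0,0,0,0,0,0.8],[0,0,0,0,0,0.8],[0,0,0,0,0,0.8]]]' 90; python3 drive.py '[[[0,0,0,0,0,0.8],[0,0,0,0,0,0.84]]]'; python3 -c "
from h import *
print(rel((548.4,-139,213),79.4))"
```

```text
time_s: 0.95
ee_pos: [198.1, 539.6, 213.6]
ee_rot: [-180.0, 0.0, 95.5]
force: [0.6, -0.3, 0.1]
gripper_width: 90.0
gripper_force: 0.0
time_s: 1.15
ee_pos: [198.0, 539.6, 213.6]
ee_rot: [-180.0, 0.0, 79.1]
force: [-0.2, -0.1, 0.4]
gripper_width: 90.3
gripper_force: 0.0
(array([-600.1,  472.3,    1. ]), array([-0.00752957,  0.04498055, -0.29285329]))
```

```bash
python3 drive.py '[[[-0.6,0.472,0,0,0,0],[-0.75,0.59,0,0,0,0],[-0.75,0.59,0,0,0,0],[-0.75,0.59,0,0,0,0],[-0.75,0.59,0,0,0,0],[-0.75,0.59,0,0,0,0],[-0.75,0.59,0,0,0,0],[-0.75,0.59,0,0,0,0]]]'; python3 drive.py '[[[-0.75,0.59,0,0,0,0],[-0.75,0.59,0,0,0,0],[-0.75,0.59,0,0,0,0],[-0.75,0.59,0,0,0,0],[-0.75,0.59,0,0,0,0],[-0.75,0.59,0,0,0,0],[-0.75,0.59,0,0,0,0],[0,0,0,0,0,0]]]'; python3 -c "
from h import *
print(rel((548.4,-139,213),79.4))
cv2.imwrite('pics/w1.png',env.grab_frame('wrist'))
m=env.camera_model('wrist');import pickle;pickle.dump(m,open('w1.pkl','wb'))"
```

```text
time_s: 1.95
ee_pos: [371.1, 208.3, 213.9]
ee_rot: [180.0, -0.0, 79.5]
force: [0.5, -0.4, 0.5]
gripper_width: 90.0
gripper_force: 0.0
time_s: 2.75
ee_pos: [527.8, -90.5, 213.2]
ee_rot: [179.9, 0.1, 79.1]
force: [-0.4, 0.3, 0.0]
gripper_width: 90.0
gripper_force: 0.0
(array([-43.8,  29.3,   0.3]), array([ 0.07825734,  0.09741132, -0.25943353]))
```

View pics/w1.png

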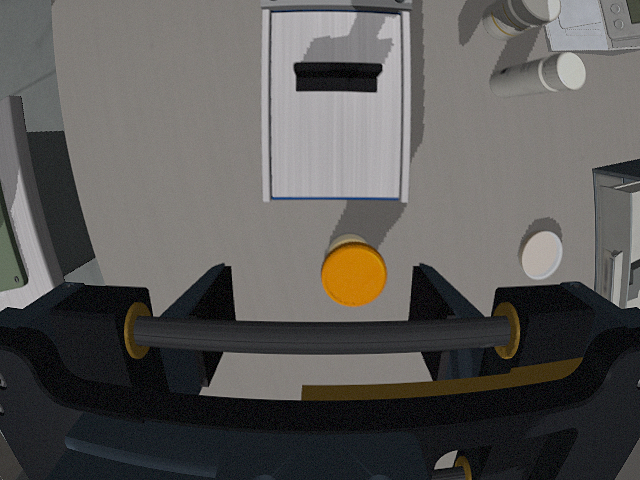

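Wrist view: orange cap centre ≈(354,275) between the open fingers' line; box end corners ≈(264,200) and (409,200); all consistent with the top view.

Run:
```python
from h import *
import pickle;m=pickle.load(open('w1.pkl','rb'))
c=at("wrist",354,274,71,m);print(c)
im=cv2.imread('pics/w1.png');hsv=cv2.cvtColor(im,cv2.COLOR_BGR2HSV)
k=cv2.inRange(hsv,(8,150,120),(22,255,255));k[:,:300]=0;k[:,400:]=0;k[310:]=0
print(cv2.boundingRect(k))
a,b=at("wrist",264,200,62,m),at("wrist",409,200,62,m);print(a,b,np.linalg.norm(a-b),np.degrees(np.arctan2(*(b-a)[1::-1])),(a+b)/2)
print(rel((c[0],c[1],22)))
```

```text
[ 546.10018347 -133.65252452   71.        ]
(321, 245, 66, 62)
[479.85699347 -54.03800301  62.        ] [606.40064096 -77.73563292  62.        ] 128.74343627658095 -10.606837243748062 [543.12881722 -65.88681796  62.        ]
(array([-41.2,  28.3, 191.1]), None)
```

In the tool's units: -22 mm is -0.44, 40 mm is 0.8.

```bash
python3 drive.py '[[[-0.44,0.3,0,0,0,0],[-0.42,0.28,0,0,0,0],[0,0,0.8,0,0,0],[0,0,0.8,0,0,0],[0,0,0.8,0,0,0],[0,0,0.7,0,0,0],[0,0,0.5,0,0,0],[0,0,0.22,0,0,0]]]' ; python3 drive.py '[[[0,0,0,0,0,0],[0,0,0,0,0,0],[0,0,0,0,0,0],[0,0,0,0,0,0],[0,0,0,0,0,0],[0,0,0,0,0,0],[0,0,0,0,0,0],[0,0,0,0,0,0]]]' 50 12
```

```text
time_s: 3.6
ee_pos: [544.0, -131.5, 20.6]
ee_rot: [-179.7, -0.0, 79.5]
force: [-0.2, 0.2, 0.1]
gripper_width: 89.6
gripper_force: 0.0
time_s: 4.4
ee_pos: [547.9, -133.8, 24.5]
ee_rot: [179.8, 0.0, 79.4]
force: [1.0, 0.6, 6.8]
gripper_width: 61.1
gripper_force: 12.0
```

In the tool's units: -15 mm is -0.3, -30 mm is -0.6.

```bash
python3 drive.py '[[[0,0,-0.3,0,0,0],[0,-0.3,0,0,0,0],[0,-0.5,0,0,0,0],[0,-0.6,0,0,0,0],[0,-0.6,0,0,0,0],[0,-0.5,0,0,0,0],[0,-0.3,0,0,0,0],[0,0,0,0,0,0]]]' ; python3 drive.py '[[[0,0,0.14,0,0,0],[0,0,0.08,0,0,0],[0,0,0.04,0,0,0],[0,0,0.02,0,0,0],[0,0,0,0,0,0],[0,0,0,0,0,0]]]'
```

```text
time_s: 5.2
ee_pos: [405.5, -106.9, 37.6]
ee_rot: [-179.8, -0.0, 79.4]
force: [0.4, -0.1, -1.5]
gripper_width: 61.0
gripper_force: 12.0
time_s: 5.8
ee_pos: [409.7, -108.0, 24.2]
ee_rot: [179.9, 0.0, 79.5]
force: [-0.5, 0.8, 3.5]
gripper_width: 61.1
gripper_force: 12.0
```

```bash
python3 drive.py '[[[0,0,0,0,0,0],[0,0,0,0,0,0],[0,0,0,0,0,0],[0,0,0,0,0,0],[0,0,-0.3,0,0,0],[0,0,-0.7,0,0,0],[0,0,-0.8,0,0,0],[0,0,-0.8,0,0,0]]]' 90; python3 drive.py '[[[0,0,-0.6,0,0,0],[0,0,-0.4,0,0,-0.8],[0,0,0,0,0,-0.8],[0,0,0,0,0,-0.8],[0,0,0,0,0,-0.8],[0,0,0,0,0,-0.8],[0,0,0,0,0,-0.8],[0,0,0,0,0,-0.8]]]';python3 drive.py '[[[0,0,0,0,0,-0.8],[0,0,0,0,0,-0.8],[0,0,0,0,0,-0.8],[0,0,0,0,0,-0.8],[0,0,0,0,0,-0.45],[0,0,0,0,0,0]]]' 45;  python3 -c "
from h import *
print(rel((489,-370,213),172))"
```

```text
time_s: 6.6
ee_pos: [408.1, -107.6, 155.1]
ee_rot: [-179.9, -0.0, 79.4]
force: [1.1, -0.8, 0.3]
gripper_width: 90.1
gripper_force: 0.0
time_s: 7.4
ee_pos: [408.4, -107.7, 203.7]
ee_rot: [-180.0, -0.0, 135.8]
force: [0.4, -0.5, 0.2]
gripper_width: 89.9
gripper_force: 0.0
time_s: 8.0
ee_pos: [408.5, -107.7, 203.8]
ee_rot: [180.0, -0.0, 171.9]
force: [0.3, -0.1, 0.5]
gripper_width: 46.1
gripper_force: 0.0
(array([-116.6, -248.4,   -9.3]), array([ 0.00780984, -0.02091266, -0.06999031]))
```

In the tool's units: -36 mm is -0.72, -8 mm is -0.16.

```bash
python3 drive.py '[[[-0.16,-0.72,0,0,0,0],[-0.16,-0.72,0,0,0,0],[-0.16,-0.72,0,0,0,0],[-0.16,-0.72,0,0,0,0],[-0.16,-0.72,0,0,0,0],[-0.16,-0.72,0,0,0,0],[-0.16,-0.72,0,0,0,0],[-0.16,-0.72,0,0,0,0]]]'; python3 drive.py '[[[0,0,0,0,0,0],[0,0,0,0,0,0],[0,0,0,0,0,0]]]';python3 -c "
from h import *
print(rel((489,-407,213),172))
m=env.camera_model('wrist');import pickle;pickle.dump(m,open('w2.pkl','wb'))
cv2.imwrite('pics/w2.png',env.grab_frame('wrist'))"
```

```text
time_s: 8.8
ee_pos: [431.5, -403.3, 203.6]
ee_rot: [180.0, -0.0, 171.8]
force: [1.3, 0.3, 0.3]
gripper_width: 44.8
gripper_force: 0.0
time_s: 9.1
ee_pos: [431.4, -400.8, 203.7]
ee_rot: [179.9, -0.0, 171.9]
force: [-0.6, 0.4, -0.4]
gripper_width: 44.9
gripper_force: 0.0
(array([-57.9,   1.9,  -9.4]), array([ 0.06659001, -0.04346318, -0.07645613]))
```

View pics/w2.png

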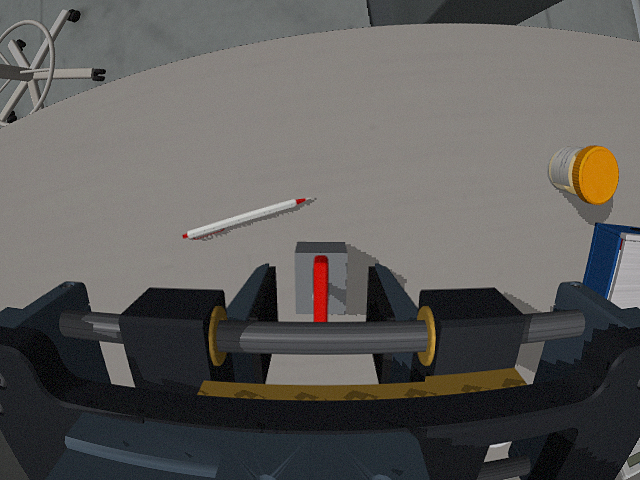

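Wrist view: the handle's near end is at (320,258), aligned with the tool x axis, and the rest is hidden by the gripper bar. The moved cup stands at (597,175). I'll go above the key and measure the red top by colour.

In the tool's units: -18 mm is -0.36, 2 mm is 0.04.

```bash
python3 drive.py '[[[-0.3,0,0,0,0,0],[-0.5,0.04,0,0,0,0],[-0.36,0,0,0,0,0],[0,0,0,0,0,0],[0,0,0,0,0,0],[0,0,0,0,0,0]]]'
cat > red.py <<'E'
from h import *
import sys
zt=float(sys.argv[1]);name=sys.argv[2]
s=env.state();m=env.camera_model('wrist');im=env.grab_frame('wrist');cv2.imwrite('pics/%s.png'%name,im)
hsv=cv2.cvtColor(im,cv2.COLOR_BGR2HSV);k=cv2.inRange(hsv,(0,170,90),(6,255,255))|cv2.inRange(hsv,(174,170,90),(180,255,255))
n,l,st,c=cv2.connectedComponentsWithStats(k);i=1+np.argmax(st[1:,4]);print(st[i],c[i])
p=np.argwhere(l==i)[:,::-1].astype(np.float32);w=np.array([at('wrist',u,v,zt,m)[:2] for u,v in p],np.float32)
r=cv2.minAreaRect(w);print("rect",r,cv2.boxPoints(r).round(1).tolist())
f=cv2.fitLine(w,cv2.DIST_L2,0,.01,.01).ravel();print("line",f,np.degrees(np.arctan2(f[1],f[0])))
print("tcp",s['ee_pos'],s['ee_rot'])
E
python3 red.py 94 w3
```

```text
time_s: 9.75
ee_pos: [489.1, -407.5, 203.9]
ee_rot: [180.0, -0.0, 172.0]
force: [0.4, 0.5, 0.5]
gripper_width: 45.4
gripper_force: 0.0
[ 312  187   15  100 1388] [318.51440922 236.42435159]
rect ((486.75433349609375, -409.73602294921875), (10.7872314453125, 80.49562072753906), 81.57608032226562) [[446.20001220703125, -409.20001220703125], [525.7999877929688, -421.0], [527.4000244140625, -410.29998779296875], [447.70001220703125, -398.5]]
line [ 9.8968142e-01 -1.4328533e-01  4.8572858e+02 -4.0985370e+02] -8.237999
tcp [ 489.07983245 -407.49350402  203.93079892] [ 1.79984601e+02 -2.94505347e-02  1.71959823e+02]
```

View pics/w3.png

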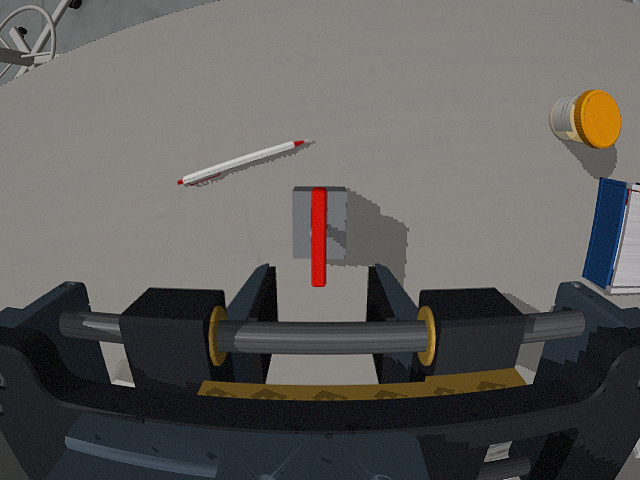

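Now the full red handle shows at (312–327, 187–287). It's 80.5 mm long with yaw −8.3°, and its centre is at (487,−409.5).

In the tool's units: -2.3 mm is -0.046, 2 mm is 0.04.

```bash
python3 drive.py '[[[0.04,-0.046,0.4,0,0,0],[0,0,0.7,0,0,0],[0,0,0.7,0,0,0],[0,0,0.6,0,0,0],[0,0,0.3,0,0,0],[0,0,0.11,0,0,0],[0,0,0,0,0,0],[0,0,0,0,0,0]]]' ; python3 drive.py '[[[0,0,0,0,0,0],[0,0,0,0,0,0],[0,0,0,0,0,0],[0,0,0,0,0,0],[0,0,0,0,0,0],[0,0,0,0,0,0],[0,0,0,0,0,0],[0,0,0,0,0,0]]]' 5 40;python3 drive.py '[[[0,0,-0.2,0,0,0],[0,0,-0.4,0,0,0],[0,0,-0.6,0,0,0],[0,0,-0.6,0,0,0],[0,0,-0.6,0,0,0],[0,0,-0.4,0,0,0],[0,0,0,0,0,0],[0,0,0,0,0,0]]]'; python3 -c "
from h import *
b=R.from_euler('z',-10.6,degrees=True)
print(rel((583,142,203),169.4)); env.state()"; python3 red.py 234 w4
```

```text
time_s: 10.6
ee_pos: [487.5, -410.6, 64.7]
ee_rot: [-179.9, 0.1, 171.9]
force: [0.2, -0.1, 1.1]
gripper_width: 44.9
gripper_force: 0.0
time_s: 11.4
ee_pos: [487.2, -410.1, 63.7]
ee_rot: [-180.0, 0.0, 171.9]
force: [-0.1, 0.5, 3.6]
gripper_width: 13.5
gripper_force: 40.0
time_s: 12.2
ee_pos: [486.7, -409.7, 202.8]
ee_rot: [180.0, -0.0, 171.9]
force: [-0.3, 0.9, -2.0]
gripper_width: 13.8
gripper_force: 40.0
(array([-1.800e+01,  5.598e+02,  1.000e-01]), array([ 0.02894832, -0.04448496,  2.54178941]))
[ 307  228   30   94 2535] [321.3530572  275.27021696]
rect ((463.68035888671875, -407.0153503417969), (11.48598575592041, 40.180999755859375), 81.76599884033203) [[443.0, -409.79998779296875], [482.70001220703125, -415.6000061035156], [484.3999938964844, -404.20001220703125], [444.6000061035156, -398.5]]
line [ 9.9094981e-01 -1.3423312e-01  4.6337695e+02 -4.0694305e+02] -7.7142763
tcp [ 486.69537989 -409.73640204  202.83840834] [ 1.79970075e+02 -4.38283606e-02  1.71941801e+02]
```

```bash
python3 drive.py '[[[0,0,0,0,0,0.25],[-0.06,0.4,0,0,0,0],[-0.066,0.7,0,0,0,0],[-0.066,0.7,0,0,0,0],[-0.066,0.7,0,0,0,0],[-0.066,0.7,0,0,0,0],[-0.066,0.7,0,0,0,0],[-0.066,0.7,0,0,0,0]]]'; python3 drive.py '[[[-0.066,0.7,0,0,0,0],[-0.066,0.7,0,0,0,0],[-0.066,0.7,0,0,0,0],[-0.066,0.7,0,0,0,0],[-0.066,0.7,0,0,0,0],[-0.066,0.7,0,0,0,0],[-0.066,0.7,0,0,0,0],[-0.066,0.7,0,0,0,0]]]';python3 drive.py '[[[-0.066,0.6,0,0,0,0],[-0.06,0.42,0,0,0,0],[0,0,0,0,0,0],[0,0,0,0,0,0],[0,0,0,0,0,0],[0,0,0,0,0,0]]]';python3 - <<'E'
from h import *
import pickle
s=env.state();m=env.camera_model('wrist');pickle.dump((s,m),open('w5.pkl','wb'));im=env.grab_frame('wrist');cv2.imwrite('pics/w5.png',im)
print(rel((583,143,203),169.4))
cv2.imwrite('pics/w5c.png',cv2.resize(im[60:360,180:460],None,fx=2,fy=2,interpolation=cv2.INTER_CUBIC))
E
```

```text
time_s: 13.05
ee_pos: [551.1, -185.3, 202.0]
ee_rot: [179.9, -0.2, 169.5]
force: [0.9, 1.0, -1.6]
gripper_width: 13.5
gripper_force: 40.0
time_s: 13.85
ee_pos: [627.9, 84.7, 201.9]
ee_rot: [-180.0, -0.2, 169.5]
force: [0.2, -0.6, -1.0]
gripper_width: 13.6
gripper_force: 40.0
time_s: 14.45
ee_pos: [644.1, 130.1, 203.5]
ee_rot: [-180.0, -0.0, 169.4]
force: [-0.1, 0.3, -1.5]
gripper_width: 13.8
gripper_force: 40.0
(array([62.6,  1.3,  0.6]), array([-0.00721768, -0.00076872, -0.03732439]))
```

View pics/w5c.png

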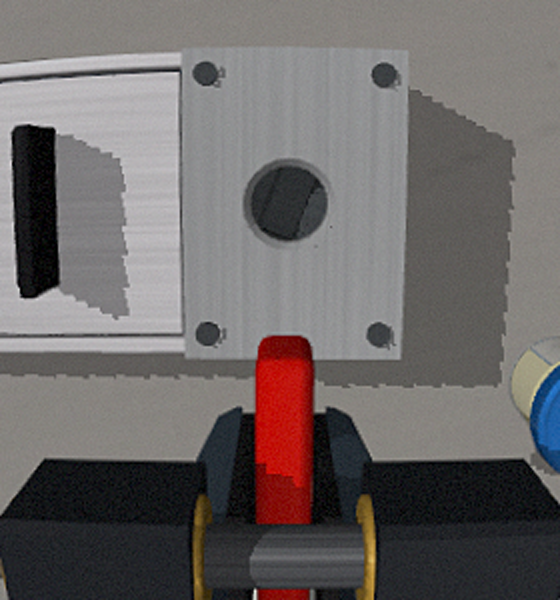

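The keyhole is at crop (286,200), i.e. full-picture (323,160), and the slot shows as a dark tilted band. The handle's near end has a top edge at crop row ~359 and an end face from ~337. I'll enlarge the hole with stretched contrast.

Run:
```python
import cv2,numpy as np
im=cv2.imread('pics/w5.png')
a=cv2.resize(im[135:187,297:349],None,fx=11,fy=11,interpolation=cv2.INTER_CUBIC).astype(float)
a=np.clip((a-20)*2.6,0,255).astype(np.uint8)
cv2.imwrite('pics/w5d.png',a)
g=im.astype(int)
for v in range(224,246): print(v,g[v,316:326].mean(0).round(0))
print([ (u,g[255,u].tolist()) for u in range(305,342,1)])
```

```text
224 [147. 145. 146.]
225 [148. 147. 145.]
226 [157. 157. 149.]
227 [117. 115. 128.]
228 [  0.   0. 104.]
229 [  7.  12. 110.]
230 [  5.   7. 109.]
231 [  8.  14. 111.]
232 [  9.  10. 111.]
233 [  6.  11. 112.]
234 [  5.   6. 112.]
235 [  6.   9. 112.]
236 [  3.   6. 111.]
237 [ 10.  13. 118.]
238 [  3.   7. 126.]
239 [  4.   8. 145.]
240 [ 10.  16. 171.]
241 [  4.  13. 185.]
242 [ 10.  13. 183.]
243 [  8.  17. 186.]
244 [ 10.  15. 188.]
245 [  8.  18. 190.]
[(305, [135, 142, 137]), (306, [125, 128, 132]), (307, [85, 91, 131]), (308, [0, 0, 158]), (309, [3, 15, 191]), (310, [15, 24, 194]), (311, [0, 4, 190]), (312, [5, 11, 190]), (313, [3, 11, 190]), (314, [0, 13, 192]), (315, [6, 3, 192]), (316, [8, 18, 196]), (317, [13, 10, 198]), (318, [0, 13, 191]), (319, [7, 21, 190]), (320, [18, 18, 195]), (321, [24, 34, 201]), (322, [6, 15, 190]), (323, [23, 27, 195]), (324, [17, 23, 192]), (325, [14, 20, 192]), (326, [20, 25, 193]), (327, [8, 11, 187]), (328, [20, 16, 194]), (329, [4, 20, 190]), (330, [15, 15, 183]), (331, [13, 20, 169]), (332, [3, 9, 152]), (333, [0, 0, 136]), (334, [1, 4, 126]), (335, [8, 4, 105]), (336, [44, 47, 96]), (337, [100, 103, 117]), (338, [138, 141, 140]), (339, [129, 130, 134]), (340, [126, 133, 133]), (341, [126, 131, 135])]
```

View pics/w5d.png

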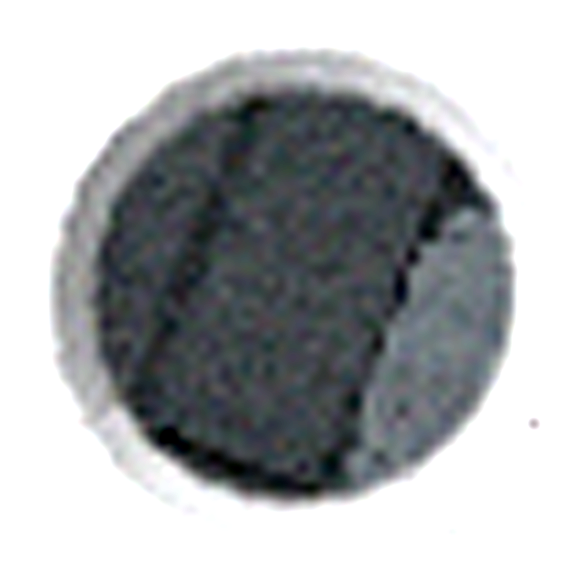

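The slot edges run from (240,110) to (140,370) and from (450,180) to (350,450) in the crop, so the slot is tilted ≈20.7°. The rim centre is (284,282). Now to compute offsets.

Run:
```python
from h import *
import pickle
s,m=pickle.load(open('w5.pkl','rb'));D=lambda U,V:((U+.5)/11-.5+297,(V+.5)/11-.5+135)
np.set_printoptions(precision=1,suppress=True)
M=R.from_euler('xyz',s["ee_rot"],degrees=True);t=s["ee_pos"];print(t,s["ee_rot"])
k=at("wrist",*D(284,282),70,m);print("keyhole",k,"diam",at("wrist",*D(516,282),70,m)-at("wrist",*D(50,282),70,m))
for p,q in(((240,110),(140,370)),((450,180),(350,450))):
    a,b=at("wrist",*D(*p),48,m),at("wrist",*D(*q),48,m);d=b-a;print("slot yaw",np.degrees(np.arctan2(d[1],d[0])))
zt=t[2]+30.3
for v in(227.5,239):print("end",M.inv().apply(at("wrist",320,v,zt,m)-t))
L,Rr=at("wrist",307.7,255,zt,m),at("wrist",331.5,255,zt,m);print("sides",M.inv().apply(L-t),M.inv().apply(Rr-t))
print("keyhole rel tool",M.inv().apply(k-t))
for a,b in(((205,73),(207,333)),((384,75),(379,334))):
    P=[at("wrist",(x+.5)/2-.5+180,(y+.5)/2-.5+60,70,m) for x,y in(a,b)];print("screws",np.linalg.norm(P[0]-P[1]),np.degrees(np.arctan2(*(P[1]-P[0])[1::-1])),(P[0]+P[1])/2)
```

```text
[644.1 130.1 203.5] [-180.    -0.   169.4]
keyhole [583.8 141.6  70. ] diam [ 6.4 33.9  0. ]
slot yaw -31.639467044144624
slot yaw -30.578495342544535
end [ 43.3  -1.1 -30.3]
end [ 38.6  -1.1 -30.3]
sides [ 32.1  -6.  -30.3] [ 32.1   3.5 -30.3]
keyhole rel tool [ 61.4   0.2 133.5]
screws 108.3258616642147 -10.939753024222181 [578.8 109.3  70. ]
screws 108.1666735440995 -10.802870387988495 [592.7 180.5  70. ]
```

In the tool's units: 7 degrees is 0.7.

```bash
python3 drive.py '[[[0,0,0,0,0,0.65],[0,0,0,0,0,0.7],[0,0,0,0,0,0.7],[0,0,0,0,0,0],[0,0,0,0,0,0]]]'; python3 -c "
from h import *
print(rel((582.8,142.5,140),148.9))"
```

```text
time_s: 15.0
ee_pos: [644.4, 130.8, 203.6]
ee_rot: [180.0, 0.0, 149.0]
force: [0.4, -0.4, -0.4]
gripper_width: 13.6
gripper_force: 40.0
(array([ 58.9, -21.6,  63.6]), array([0.00770579, 0.00534067, 0.14546836]))
```

```bash
python3 drive.py '[[[0.4,-0.14,0,0,0,0],[0.48,-0.18,0,0,0,0],[0.298,-0.112,0,0,0,0],[0,0,0.6,0,0,0],[0,0,0.5,0,0,0],[0,0,0.18,0,0,0],[0,0,0,0,0,0],[0,0,0,0,0,0]]]';  python3 -c "
from h import *
print(rel((582.8,142.5,110),148.9),env.state()['force'])"
```

```text
time_s: 15.8
ee_pos: [583.7, 143.3, 140.4]
ee_rot: [179.9, 0.1, 149.0]
force: [-0.3, -0.4, -1.4]
gripper_width: 13.7
gripper_force: 40.0
(array([ 0.4, -1.2, 30.4]), array([0.07536589, 0.07294345, 0.06738997])) [-0.26551959 -0.39149844 -1.44242488]
```

```bash
python3 drive.py '[[[0.008,-0.02,0.16,0,0,0],[0,0,0.16,0,0,0],[0,0,0.08,0,0,0],[0,0,0.08,0,0,0],[0,0,0,0,0,0],[0,0,0,0,0,0]]]';  python3 -c "
from h import *
print(rel((582.8,142.5,110),148.9),env.state()['force'],env.state()['torque'])"
```

```text
time_s: 16.4
ee_pos: [582.1, 142.6, 115.5]
ee_rot: [180.0, 0.0, 148.9]
force: [0.4, 1.0, -1.5]
gripper_width: 13.2
gripper_force: 40.0
(array([-0.7,  0.3,  5.5]), array([0.00673333, 0.0026594 , 0.04871154])) [ 0.35285995  0.98889041 -1.47781486] [0.01005031 0.04303569 0.02281979]
```

```bash
python3 drive.py '[[[-0.006,0,0.08,0,0,0],[0,0,0.08,0,0,0],[0,0,0.04,0,0,0],[0,0,0,0,0,0],[0,0,0,0,0,0]]]'; python3 drive.py '[[[0,0,0.04,0,0,0],[0,0,0.02,0,0,0],[0,0,0.02,0,0,0],[0,0,0,0,0,0],[0,0,0,0,0,0]]]'
```

```text
time_s: 16.9
ee_pos: [582.3, 142.4, 105.4]
ee_rot: [180.0, -0.0, 148.9]
force: [-0.5, -0.0, -1.4]
gripper_width: 13.6
gripper_force: 40.0
time_s: 17.4
ee_pos: [582.2, 142.4, 101.5]
ee_rot: [180.0, -0.0, 148.9]
force: [0.7, -0.5, -1.7]
gripper_width: 13.7
gripper_force: 40.0
```

In the tool's units: 1 mm is 0.02.

```bash
python3 drive.py '[[[0,0,0.02,0,0,0],[0,0,0.02,0,0,0],[0,0,0.02,0,0,0],[0,0,0,0,0,0],[0,0,0,0,0,0]]]'; python3 drive.py '[[[0,0,0.02,0,0,0],[0,0,0.02,0,0,0],[0,0,0,0,0,0],[0,0,0,0,0,0]]]'
```

```text
time_s: 17.9
ee_pos: [582.2, 142.4, 98.4]
ee_rot: [180.0, -0.0, 148.9]
force: [-0.0, -0.5, -1.5]
gripper_width: 13.7
gripper_force: 40.0
time_s: 18.3
ee_pos: [582.2, 142.4, 96.4]
ee_rot: [-180.0, -0.0, 148.9]
force: [-0.2, 0.4, -2.6]
gripper_width: 13.7
gripper_force: 40.0
```

```bash
python3 drive.py '[[[0,0,0.04,0,0,0],[0,0,0.04,0,0,0],[0,0,0.02,0,0,0],[0,0,0,0,0,0],[0,0,0,0,0,0]]]'; python3 drive.py '[[[0,0,0.02,0,0,0],[0,0,0.02,0,0,0],[0,0,0,0,0,0],[0,0,0,0,0,0]]]'
```

```text
time_s: 18.8
ee_pos: [582.2, 142.4, 91.4]
ee_rot: [180.0, -0.0, 148.9]
force: [-0.1, 0.1, -1.4]
gripper_width: 13.7
gripper_force: 40.0
time_s: 19.2
ee_pos: [582.2, 142.4, 89.4]
ee_rot: [180.0, -0.0, 148.9]
force: [-0.7, 0.1, -1.1]
gripper_width: 13.5
gripper_force: 40.0
```

In the tool's units: 1 mm is 0.02.

```bash
python3 drive.py '[[[0,0,0.02,0,0,0],[0,0,0,0,0,0],[0,0,0,0,0,0]]]'; python3 drive.py '[[[0,0,0.014,0,0,0],[0,0,0,0,0,0],[0,0,0,0,0,0]]]'
```

```text
time_s: 19.5
ee_pos: [582.2, 142.4, 88.4]
ee_rot: [180.0, -0.0, 148.9]
force: [0.1, 0.4, -1.9]
gripper_width: 13.6
gripper_force: 40.0
time_s: 19.8
ee_pos: [582.3, 142.4, 87.8]
ee_rot: [180.0, 0.0, 148.9]
force: [-0.2, -0.2, -1.6]
gripper_width: 13.7
gripper_force: 40.0
```

In the tool's units: 0.7 mm is 0.014.

```bash
python3 drive.py '[[[0,0,0.014,0,0,0],[0,0,0,0,0,0],[0,0,0,0,0,0]]]'; python3 drive.py '[[[0,0,0.01,0,0,0],[0,0,0,0,0,0],[0,0,0,0,0,0]]]'
```

```text
time_s: 20.1
ee_pos: [582.3, 142.4, 87.3]
ee_rot: [180.0, 0.0, 148.9]
force: [-0.6, -0.3, 0.3]
gripper_width: 13.5
gripper_force: 40.0
time_s: 20.4
ee_pos: [582.4, 142.4, 86.8]
ee_rot: [180.0, 0.0, 148.9]
force: [-0.9, -0.6, 2.5]
gripper_width: 13.7
gripper_force: 40.0
```

```bash
cat > st.py <<'E'
from h import *
s=env.state();print(s['force'].round(1),s['torque'].round(2),s['ee_rot'].round(1))
E
python3 drive.py '[[[0,0,0,0,0,0.4],[0,0,0,0,0,0.5],[0,0,0,0,0,0.5],[0,0,0,0,0,0.5],[0,0,0,0,0,0.5],[0,0,0,0,0,0.5],[0,0,0,0,0,0.5],[0,0,0,0,0,0]]]'; python3 st.py;python3 drive.py '[[[0,0,0,0,0,0.4],[0,0,0,0,0,0.4],[0,0,0,0,0,0.4],[0,0,0,0,0,0.3],[0,0,0,0,0,0]]]'; python3 st.py
```

```text
time_s: 21.2
ee_pos: [584.4, 143.7, 87.3]
ee_rot: [179.7, -0.0, 115.0]
force: [3.2, 3.1, 1.1]
gripper_width: 13.9
gripper_force: 40.1
[3.2 3.1 1.1] [ 0.75 -0.79  0.32] [179.7  -0.  115. ]
time_s: 21.7
ee_pos: [584.7, 143.8, 87.4]
ee_rot: [179.6, -0.1, 100.0]
force: [4.0, 3.2, 1.5]
gripper_width: 13.3
gripper_force: 40.1
[4.  3.2 1.5] [ 0.82 -0.89  0.3 ] [ 1.796e+02 -1.000e-01  1.000e+02]
```

In the tool's units: 3 degrees is 0.3.

```bash
python3 drive.py '[[[0,0,0,0,0,0.3],[0,0,0,0,0,0.3],[0,0,0,0,0,0.2],[0,0,0,0,0,0],[0,0,0,0,0,0]]]'; python3 st.py;python3 drive.py '[[[0,0,0,0,0,0.2],[0,0,0,0,0,0.2],[0,0,0,0,0,0],[0,0,0,0,0,0]]]'; python3 st.py
```

```text
time_s: 22.2
ee_pos: [584.8, 143.8, 87.5]
ee_rot: [179.6, -0.1, 92.1]
force: [5.3, 3.9, 0.8]
gripper_width: 13.4
gripper_force: 40.1
[5.3 3.9 0.8] [ 0.86 -0.95  0.29] [ 1.796e+02 -1.000e-01  9.210e+01]
time_s: 22.6
ee_pos: [584.9, 143.8, 87.5]
ee_rot: [179.6, -0.2, 88.1]
force: [5.0, 3.1, 2.0]
gripper_width: 13.4
gripper_force: 40.1
[5.  3.1 2. ] [ 0.78 -0.98  0.29] [179.6  -0.2  88.1]
```

```bash
python3 drive.py '[[[0,0,0,0,0,0.2],[0,0,0,0,0,0.2],[0,0,0,0,0,0],[0,0,0,0,0,0]]]'; python3 st.py;python3 drive.py '[[[0,0,0,0,0,0.2],[0,0,0,0,0,0.2],[0,0,0,0,0,0],[0,0,0,0,0,0]]]'; python3 st.py
```

```text
time_s: 23.0
ee_pos: [585.0, 143.7, 87.5]
ee_rot: [179.6, -0.2, 84.1]
force: [5.0, 3.5, 1.6]
gripper_width: 13.2
gripper_force: 40.1
[5.  3.5 1.6] [ 0.72 -0.96  0.26] [179.6  -0.2  84.1]
time_s: 23.4
ee_pos: [585.1, 143.7, 87.5]
ee_rot: [179.6, -0.2, 80.1]
force: [5.0, 4.4, 1.1]
gripper_width: 13.6
gripper_force: 40.1
[5.  4.4 1.1] [ 0.73 -1.    0.33] [179.6  -0.2  80.1]
```

In the tool's units: 3 degrees is 0.3.

```bash
python3 drive.py '[[[0,0,0,0,0,0.3],[0,0,0,0,0,0.3],[0,0,0,0,0,0],[0,0,0,0,0,0]]]'; python3 st.py; python3 red.py 118 w6
```

```text
time_s: 23.8
ee_pos: [585.8, 143.7, 87.7]
ee_rot: [179.6, -0.3, 74.2]
force: [6.0, 4.6, 1.2]
gripper_width: 13.7
gripper_force: 40.4
[6.  4.6 1.2] [ 0.76 -1.32  0.67] [179.6  -0.3  74.2]
[ 301  228   34   94 2518] [317.76171565 276.35901509]
rect ((588.6638793945312, 164.57632446289062), (40.73138427734375, 11.598062515258789), 78.73956298828125) [[579.0, 145.6999969482422], [590.4000244140625, 143.5], [598.2999877929688, 183.39999389648438], [587.0, 185.6999969482422]]
line [2.1014093e-01 9.7767109e-01 5.8885229e+02 1.6468880e+02] 77.869385
tcp [585.76828158 143.74029774  87.68049749] [179.57011669  -0.2702225   74.16008481]
```

The rows are not in the units I measure in: shifts go in shares of 50 mm and turns go in units of 10 degrees. I convert before sending: 3 degrees is 0.3.

```bash
python3 drive.py '[[[0,0,0,0,0,0.3],[0,0,0,0,0,0.2],[0,0,0,0,0,0],[0,0,0,0,0,0]]]'; python3 st.py; python3 red.py 118 w7|grep line
```

```text
time_s: 24.25
ee_pos: [585.9, 143.3, 87.7]
ee_rot: [179.5, -0.3, 69.3]
force: [6.8, 3.3, 0.8]
gripper_width: 15.1
gripper_force: 41.9
[6.8 3.3 0.8] [ 0.58 -1.31  1.17] [179.5  -0.3  69.3]
line [2.5446689e-01 9.6708149e-01 5.9005914e+02 1.6426657e+02] 75.257996
```

In the tool's units: 1.3 mm is 0.026, 1 mm is 0.02, -3 degrees is -0.3.

```bash
python3 drive.py '[[[0,0,0,0,0,-0.3],[0,0,0,0,0,-0.3],[0.02,0.02,0,0,0,0],[0.02,0.026,0,0,0,0],[0,0,0,0,0,0]]]'; python3 st.py; python3 drive.py '[[[0,0,0,0,0,0],[0,0,0,0,0,0],[0,0,0,0,0,0],[0,0,0,0,0,0],[0,0,0,0,0,0],[0,0,0,0,0,0]]]' 50; python3 st.py; python3 red.py 118 w8
```

```text
time_s: 24.8
ee_pos: [586.2, 143.7, 86.9]
ee_rot: [179.9, -0.0, 75.0]
force: [3.6, 0.3, 2.8]
gripper_width: 14.2
gripper_force: 40.1
[3.6 0.3 2.8] [ 0.03 -1.    0.29] [179.9  -0.   75. ]
time_s: 25.4
ee_pos: [584.7, 143.7, 86.4]
ee_rot: [-180.0, 0.0, 74.9]
force: [0.4, 0.6, 0.3]
gripper_width: 50.0
gripper_force: 0.0
[0.4 0.6 0.3] [-0.07  0.12  0.06] [-180.     0.    74.9]
[ 300  226   40   96 2672] [319.45471557 275.04079341]
rect ((588.4949951171875, 165.18109130859375), (41.779476165771484, 11.714268684387207), 83.00730895996094) [[580.0999755859375, 145.1999969482422], [591.7999877929688, 143.6999969482422], [596.9000244140625, 185.1999969482422], [585.2000122070312, 186.60000610351562]]
line [1.2791191e-01 9.9178553e-01 5.8869812e+02 1.6562888e+02] 82.65105
tcp [584.67877452 143.69256733  86.40798764] [-1.79963100e+02  1.11519005e-02  7.49391028e+01]
```

In the tool's units: -30 mm is -0.6, -25 mm is -0.5, -4.4 degrees is -0.44.

```bash
python3 drive.py '[[[0,0,-0.1,0,0,0],[0,0,-0.3,0,0,0],[0,0,-0.5,0,0,0],[0,0,-0.6,0,0,0],[0,0,0,0,0,-0.44],[0,0,0,0,0,0]]]'; python3 drive.py '[[[0,0,0,0,0,0],[0,0,0,0,0,0],[0,0,0,0,0,0],[0,0,0,0,0,0]]]' 0 20
python3 - <<'E'
from h import *
k=np.array([584.5,143,0]);y=np.array([.186,.983,0])
for b in(8,-100):
  p=k+y*(b-85);p[2]=76;print(p,rel(p,79.3))
cv2.imwrite('pics/t2.png',env.grab_frame('top'))
E
```

```text
time_s: 26.05
ee_pos: [585.5, 143.9, 163.0]
ee_rot: [179.9, -0.1, 79.3]
force: [-0.3, -0.5, 0.2]
gripper_width: 50.5
gripper_force: 0.0
time_s: 26.45
ee_pos: [584.7, 143.7, 161.0]
ee_rot: [-179.9, 0.0, 79.3]
force: [0.3, 0.3, -0.1]
gripper_width: 21.0
gripper_force: 0.0
[570.178  67.309  76.   ] (array([-77.8,  -0.1,  85. ]), array([-0.0534883 ,  0.01776386,  0.02310111]))
[550.09  -38.855  76.   ] (array([-1.858e+02, -1.000e-01,  8.510e+01]), array([-0.0534883 ,  0.01776386,  0.02310111]))
```

In the tool's units: -30 mm is -0.6, 30 mm is 0.6.

```bash
python3 drive.py '[[[-0.4,0,0,0,0,0],[-0.6,0,0,0,0,0],[-0.55,0,0,0,0,0],[0,0,0,0,0,0],[0,0,0.6,0,0,0],[0,0,0.6,0,0,0],[0,0,0.4,0,0,0],[0,0,0.1,0,0,0]]]'; python3 drive.py '[[[-0.08,0,0,0,0,0],[-0.08,0,0,0,0,0],[-0.08,0,0,0,0,0],[-0.08,0,0,0,0,0],[-0.08,0,0,0,0,0]]]'; python3 st.py
```

```text
time_s: 27.3
ee_pos: [569.1, 68.1, 74.1]
ee_rot: [-179.7, 0.1, 79.4]
force: [-0.4, 0.0, 0.2]
gripper_width: 0.2
gripper_force: 0.0
time_s: 27.8
ee_pos: [567.7, 47.9, 77.6]
ee_rot: [179.9, -0.1, 79.3]
force: [0.6, 3.5, 1.7]
gripper_width: 0.4
gripper_force: 1.4
[0.6 3.5 1.7] [ 0.38 -0.06 -0.03] [ 1.799e+02 -1.000e-01  7.930e+01]
```

```bash
python3 drive.py '[[[-0.12,0,0,0,0,0],[-0.12,0,0,0,0,0],[-0.12,0,0,0,0,0],[-0.12,0,0,0,0,0],[-0.12,0,0,0,0,0],[-0.12,0,0,0,0,0],[0,0,0,0,0,0]]]'; python3 st.py; python3 drive.py '[[[-0.12,0,0,0,0,0],[-0.12,0,0,0,0,0],[-0.12,0,0,0,0,0],[-0.12,0,0,0,0,0],[-0.12,0,0,0,0,0],[-0.12,0,0,0,0,0],[-0.08,0,0,0,0,0],[0,0,0,0,0,0]]]'; python3 st.py
```

```text
time_s: 28.5
ee_pos: [559.6, 11.3, 76.3]
ee_rot: [-179.9, 0.1, 79.3]
force: [-0.5, 0.3, -0.2]
gripper_width: 0.5
gripper_force: 0.0
[-0.5  0.3 -0.2] [-0.11  0.11 -0.02] [-1.799e+02  1.000e-01  7.930e+01]
time_s: 29.3
ee_pos: [552.7, -27.8, 76.4]
ee_rot: [180.0, 0.1, 79.3]
force: [-0.3, 0.2, 1.2]
gripper_width: 0.8
gripper_force: 0.0
[-0.3  0.2  1.2] [-0.06  0.09  0.02] [1.80e+02 1.00e-01 7.93e+01]
```

```bash
python3 drive.py '[[[-0.08,0,0,0,0,0],[-0.08,0,0,0,0,0],[-0.06,0,0,0,0,0],[-0.04,0,0,0,0,0],[0,0,0,0,0,0]]]'; python3 st.py; python3 drive.py '[[[-0.04,0,0,0,0,0],[-0.04,0,0,0,0,0],[-0.04,0,0,0,0,0],[0,0,0,0,0,0]]]'; python3 st.py
```

```text
time_s: 29.8
ee_pos: [551.2, -37.2, 76.6]
ee_rot: [180.0, -0.3, 79.2]
force: [1.7, 9.7, -0.7]
gripper_width: 0.8
gripper_force: 5.5
[ 1.7  9.7 -0.7] [ 1.87 -0.2   0.02] [180.   -0.3  79.2]
time_s: 30.2
ee_pos: [551.2, -37.5, 76.8]
ee_rot: [179.9, -0.9, 79.0]
force: [4.6, 29.1, -1.4]
gripper_width: 0.4
gripper_force: 14.7
[ 4.6 29.1 -1.4] [ 5.2  -0.76 -0.01] [179.9  -0.9  79. ]
```

In the tool's units: -40 mm is -0.8, -20 mm is -0.4.

```bash
python3 drive.py '[[[0.16,0,0,0,0,0],[0.24,0,0,0,0,0],[0,0,-0.4,0,0,0],[0,0,-0.8,0,0,0],[0,0,-0.8,0,0,0],[0,0,-0.8,0,0,0],[0,0,0,0,0,0]]]'; python3 drive.py '[[[0,-0.8,0,0,0,0],[0,-0.8,0,0,0,0],[0,-0.8,0,0,0,0],[0,-0.8,0,0,0,0],[0,0,0,0,0,0],[0,0,0,0,0,0]]]'
python3 - <<'E'
from h import *
im=env.grab_frame('top');s=env.grab_frame('side')
a=cv2.resize(im[190:340,220:440],(580,395));b=cv2.resize(s[190:350,230:430],(250,200))
c=np.zeros((600,580,3),np.uint8);c[:395]=a;c[395:595,:250]=b
cv2.imwrite('pics/end.png',c)
E
```

```text
time_s: 30.9
ee_pos: [556.6, -26.6, 222.8]
ee_rot: [179.3, -0.0, 79.3]
force: [0.1, 0.2, -0.3]
gripper_width: 0.2
gripper_force: 0.0
time_s: 31.5
ee_pos: [395.6, 3.5, 216.6]
ee_rot: [179.9, 0.0, 79.4]
force: [-0.3, -0.7, 0.8]
gripper_width: 0.6
gripper_force: 0.0
```

View pics/end.png

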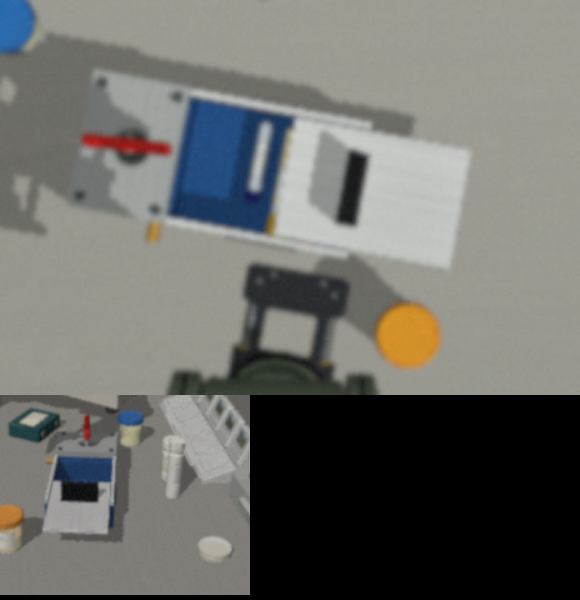

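The lid is fully open (compartment exposed, lid's end at (460,210)) and the key is upright in the lock at (128,147). The bolt's brass end is out at (153,232), and the orange cup stands clear at (408,335). Handing in.

```bash
python3 -c "
from workcell import env
print(env.job_done())"
```

```text
the job is handed in; nothing more can be done
None
```

The job is handed in at about 31.5 s of the 72 s allowed, verdict not shown: the key is home in the lock and turned to its stop, the lid was pushed to its stop, the orange-capped cup stands upright clear of it, and no bystander was seen to move.

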